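Gauge the feed screw with the comb leaves

ROBOT

A 7-joint arm with a two-finger parallel gripper is mounted at the origin on the work surface. World frame = base frame: x ahead of the robot, y to its left, z up, the work surface at z = 0. Lengths are in m, angles in rad, forces in N, time in s.
With the tool pointing down it reaches from about 0.4 to 0.85 m from the base axis. Payload 10.4 kg.
Tool frame: the origin (TCP) lies midway between the tips of the shut fingers; the grasp point (between the pads) lies manip.pinch_z behind it (manip.pinch_z is the distance from the TCP to the grasp point, in m); z points along the fingers, y is the direction in which the jaws open and shut (so a half turn about z gives the same grasp; the last joint's range is limited). The gripper opens to 85 mm and grips with 20 to 120 N. Pads are 22 mm wide; open, the fingers measure 114 mm over their backs; the gripper's body (76 mm by 85 mm) begins 54 mm behind the grasp point. The pads swing forward as they close: fully open they stand 13 mm farther back than shut.
Start: joints at [1.086, 0.332, -0.065, 1.46, 0.022, 1.35, -0.088], TCP at [0.278, -0.56, 0.231] pointing down, gripper open.
Joint ranges: [-2.6, 2.6], [-0.5, 2.12], [-1.47, 1.34], [0.16, 2.42], [-1.27, 4.41], [0.06, 2.06], [-2.6, 2.6]. Speed limits (rad/s): [2.22, 2.22, 2.79, 2.79, 3.14, 3.14, 3.14].

INTERFACE

Orientations are given as a unit quaternion [x, y, z, w].
In Python, from workcell import manip gives the robot as it stands.
- The arm moves only by the shell command python3 -m handwheel 'ROWS' [FORCE]. ROWS is JSON, a list that holds one entry, the list of rows, each a list of 7 numbers: the shift along the tool's x, y, z in m, then the turn, a rotation vector about the tool's x, y, z in rad, then the finger opening in m, from 0 to 0.0854. In form: [[[tx, ty, tz, ax, ay, az, claw], ...]]. A call has 1 to 8 rows; each row is the pose to reach, as a shift and turn from the pose commanded when the call began, along the tool's axes at that moment; what a row does not reach only later rows make up. A row lasts 1/8 s, in which the tool goes at most 62.5 mm and 10.7 degrees, less where a joint would pass 70% of its speed; a pose out of reach is approached as far as the arm can. A call with a gripper value outside its range is refused whole. The fingers move at their own pace and stop on an object; FORCE is the grip in N (left out, the last holds). Time passes only in rows, so rows that repeat a pose let the fingers close. It gives the time, the measured TCP pose, the force and the opening at its end, in the units of the state.
- manip.get_obs(): the state, without advancing time (a new reading comes with each control period).
- manip.camera(name): name is "scene" or "top" or "wrist"; returns the picture (400x640x3 uint8, blue, green, red); there is no depth.
- manip.calibration(name): a dict with "fx", "fy", "cx", "cy" (pixels), "view" (4x4, takes a point from world to camera coordinates); the wrist camera has in their place "tool_from_camera" (4x4, takes a point from camera to tool coordinates, whose origin is the TCP and whose axes are the flange's). Camera axes: x right, y up, looking along -z (the intrinsics and any distortion apply to the point x, -y, -z); pixel columns grow to the right and rows downward; lengths in m; the calibration is good to about 2 mm. The wrist camera is an equidistant fisheye: a pixel r from the principal point sees the ray r / f radians off the axis. A picture is of the moment at which its call begins: read the wrist's pose just before it. calibration takes no time and is no camera call.
- manip.hand_in(): hands the job in, once; it reports no verdict.
The state is a dict: "clock": time; "joint_pos": joint angles; "joint_velocities": joint speeds; "tau": joint torques, N m; "position": TCP position; "ee_rot": TCP orientation; "ft_force": force on the tool from outside, world axes, zero at the start; "torque": the same for the moment, N m; "grip_width": opening from 0.0 (shut) to 1.0 (fully open).
Only numpy, scipy, OpenCV 4.12 (cv2) and the standard library are available. Lean on these libraries where they do the work, as an engineer would, in place of code of your own. Each camera call takes 0.05 s, during which the arm holds its last target.

TASK

Find the comb leaf whose teeth match the screw lying under the red guide: try the leaves in the guide, feeling along the thread and pressing gently, until one sinks fully home in the thread. Leave that leaf standing upright and fully meshed in the guide, with the other two standing in the wooden rack, and do not disturb the tamper, jug or portafilter.

Things in the scene. Friction and masses are not known exactly. Their poses are not given: they have to be found in the camera images.
- leaf_a_grip (a point): leaf A: steel comb blade 66 mm long, 8 thick, on edge, black tab on top (36 mm along the blade, 14 thick, 38 tall), whole height 71, 0.1 to 0.17 kg. Point in the mid of the tab: 54 mm above the tooth tips, 21 above the blade's shoulder, 17 below the top. y along the blade, z up. Starts standing teeth down in a rack slot, this point 64 mm above the counter
- leaf_a: the same leaf's body, origin at the middle of its tooth tips, y along the blade, z up. 5 or 6 trapezoidal teeth 6 mm deep along the lower edge. The three leaves look alike but for tooth spacing (10, 12 or 14 mm); the letter does not tell which fits
- leaf_b_grip (a point): leaf B: steel comb blade 66 mm long, 8 thick, on edge, black tab on top (36 mm along the blade, 14 thick, 38 tall), whole height 71, 0.1 to 0.17 kg. Point in the mid of the tab: 54 mm above the tooth tips, 21 above the blade's shoulder, 17 below the top. y along the blade, z up. Starts standing teeth down in a rack slot, this point 64 mm above the counter
- leaf_b: the same leaf's body, origin at the middle of its tooth tips, y along the blade, z up. 5 or 6 trapezoidal teeth 6 mm deep along the lower edge. The three leaves look alike but for tooth spacing (10, 12 or 14 mm); the letter does not tell which fits
- leaf_c_grip (a point): leaf C: steel comb blade 66 mm long, 8 thick, on edge, black tab on top (36 mm along the blade, 14 thick, 38 tall), whole height 71, 0.1 to 0.17 kg. Point in the mid of the tab: 54 mm above the tooth tips, 21 above the blade's shoulder, 17 below the top. y along the blade, z up. Starts standing teeth down in a rack slot, this point 64 mm above the counter
- leaf_c: the same leaf's body, origin at the middle of its tooth tips, y along the blade, z up. 5 or 6 trapezoidal teeth 6 mm deep along the lower edge. The three leaves look alike but for tooth spacing (10, 12 or 14 mm); the letter does not tell which fits
- holder: dark wooden screw holder fixed to the counter, 200 x 190 mm, 16 thick, with three coarse screws lying along its y axis; origin under its centre, z up. Over the screw on its -x side stands a red guide: that is the screw to gauge; the other two are spares. Holder and guide are rigid
- guide (a point): middle of the red guide's slot, over the screw's axis at the height of the thread crests (67 mm above the counter); x across, y along the screw, z up. Slot 11 mm wide in x, 30 mm long in y, open ended; cheeks 3 to 15 mm above this point, steep lead-ins to 26 (mouth 23 wide). Leaf goes in from above, blade along y; its grip point is 54 mm above this point riding on crests, 48 fully meshed
- guide_top (a point): point on the guide's axis 26 mm above guide, level with the top of the lead-ins. A wrong leaf never goes into the thread by more than about 1 mm; the right one only with its teeth over the gaps: 2 mm play each way at the gaps' mouth, 1 mm at full depth. Released there it is kept upright by the cheeks, and may stand up to 15 mm off the middle along y
- screw_1: screw 1 and saddles: along y, 44 mm across brass crests, threaded 110 mm, pitch 10, 12 or 14 mm (all differ; one leaf each); any may be under the guide. Origin 45 mm below the axis, midway between saddles. Thread lies at any phase along y, told by no pose: feel up to 7 mm either way for the gaps. Firm along y; sprung saddles sink 1 mm per 5 N and spring back; press with 20 N at most
- screw_2: screw 2 and saddles: along y, 44 mm across brass crests, threaded 110 mm, pitch 10, 12 or 14 mm (all differ; one leaf each); any may be under the guide. Origin 45 mm below the axis, midway between saddles. Thread lies at any phase along y, told by no pose: feel up to 7 mm either way for the gaps. Firm along y; sprung saddles sink 1 mm per 5 N and spring back; press with 20 N at most
- screw_3: screw 3 and saddles: along y, 44 mm across brass crests, threaded 110 mm, pitch 10, 12 or 14 mm (all differ; one leaf each); any may be under the guide. Origin 45 mm below the axis, midway between saddles. Thread lies at any phase along y, told by no pose: feel up to 7 mm either way for the gaps. Firm along y; sprung saddles sink 1 mm per 5 N and spring back; press with 20 N at most
- rack: wooden leaf rack fixed to the counter, 200 x 84 mm, slot floors 10 mm above the counter, origin under its centre, z up. Three slots along y, at x = -60, 0, +60 mm, each 11 mm wide between cheeks 50 mm long that rise to 28 mm above the counter, lead-ins to 36. A leaf stands in a slot on its teeth, grip point 64 mm above the counter, starting within 8 mm of mid slot along y
- tamper: steel coffee tamper, 54 mm wide, 90 mm tall, origin under its centre; bystander
- jug: steel milk jug, 84 mm wide and 100 mm tall, origin under its centre; bystander
- portafilter: portafilter, basket 72 mm wide with a black handle reaching 190 mm in its y direction, origin under the basket; bystander
There are look-alikes about, which are no part of the job. Leave any yellow look-alike of the rack alone.

How it is judged:
At the end, for the whole second after the job is handed in: One leaf stands in the guide, teeth fully in the thread: grip point at most 50.3 mm above the guide point, within 8 mm across and 15 mm along the screw, tilt under 0.25 rad, yaw off the axis under 0.2 rad; the other two stand in the rack (grip point under 69 mm, tilt under 0.25 rad); all at rest (linear speed of each of leaf_a, leaf_b, leaf_c below 0.02 m/s and ((x of leaf_a_grip in the frame of guide between -0.008 and 0.008 m and y of leaf_a_grip in the frame of guide between -0.015 and 0.015 m and z of leaf_a_grip in the frame of guide between 0.042 and 0.0503 m and angle between each of leaf_a_grip, leaf_b_grip, leaf_c_grip's own z axis and vertical below 0.25 rad and angle between the y axis of leaf_a_grip and the y axis of holder, either way round below 0.2 rad and x of leaf_b_grip in the frame of rack between -0.075 and 0.075 m and y of leaf_b_grip in the frame of rack between -0.03 and 0.03 m and z of each of leaf_b_grip, leaf_c_grip in the frame of rack below 0.069 m and x of leaf_c_grip in the frame of rack between -0.075 and 0.075 m and y of leaf_c_grip in the frame of rack between -0.03 and 0.03 m) or (x of leaf_b_grip in the frame of guide between -0.008 and 0.008 m and y of leaf_b_grip in the frame of guide between -0.015 and 0.015 m and z of leaf_b_grip in the frame of guide between 0.042 and 0.0503 m and angle between each of leaf_b_grip, leaf_a_grip, leaf_c_grip's own z axis and vertical below 0.25 rad and angle between the y axis of leaf_b_grip and the y axis of holder, either way round below 0.2 rad and x of leaf_a_grip in the frame of rack between -0.075 and 0.075 m and y of leaf_a_grip in the frame of rack between -0.03 and 0.03 m and z of each of leaf_a_grip, leaf_c_grip in the frame of rack below 0.069 m and x of leaf_c_grip in the frame of rack between -0.075 and 0.075 m and y of leaf_c_grip in the frame of rack between -0.03 and 0.03 m) or (x of leaf_c_grip in the frame of guide between -0.008 and 0.008 m and y of leaf_c_grip in the frame of guide between -0.015 and 0.015 m and z of leaf_c_grip in the frame of guide between 0.042 and 0.0503 m and angle between each of leaf_c_grip, leaf_a_grip, leaf_b_grip's own z axis and vertical below 0.25 rad and angle between the y axis of leaf_c_grip and the y axis of holder, either way round below 0.2 rad and x of leaf_a_grip in the frame of rack between -0.075 and 0.075 m and y of leaf_a_grip in the frame of rack between -0.03 and 0.03 m and z of each of leaf_a_grip, leaf_b_grip in the frame of rack below 0.069 m and x of leaf_b_grip in the frame of rack between -0.075 and 0.075 m and y of leaf_b_grip in the frame of rack between -0.03 and 0.03 m))); the robot touches nothing.
It fails at once if a leaf is forced against a screw with more than 22 N (contact force between any of leaf_a, leaf_b, leaf_c and screw_1 above 22 N or contact force between any of leaf_a, leaf_b, leaf_c and screw_2 above 22 N or contact force between any of leaf_a, leaf_b, leaf_c and screw_3 above 22 N).
It fails at once if the tamper, jug or portafilter is moved by more than 20 mm (distance of any of tamper, jug, portafilter from where it was at the start of the episode above 0.02 m).
It also fails if it takes over 72 s, if anything falls off the work surface, if the arm or the gripper's body presses on something with over 40 N, if the wrist force passes 120 N, or if a joint passes its speed limit or range.

## Working session

There is one attempt and no reset: what is moved stays moved. The work goes in short steps, Python scripts to look and compute and a shell command to move; the robot and the scene stay as the last step left them, time stands still between calls to the robot, and variables do not carry over. Pictures are saved under pics/ and viewed, and the job is handed in when it is done.

```bash
ls; mkdir -p pics; python3 - <<'E'
from workcell import manip
import cv2,json
print(manip.get_obs()); print(manip.pinch_z)
for n in ("scene","top","wrist"):
    cv2.imwrite(f"pics/{n}0.png",manip.camera(n)); print(n,manip.calibration(n))
E
```

```text
pics
{'clock': 0.0, 'joint_pos': array([ 1.08638967,  0.33284943, -0.06465405,  1.46094417,  0.02160785,
        1.34988957, -0.08848629]), 'joint_velocities': array([ 7.11051093e-04,  9.74614688e-04, -7.92207387e-04,  1.76444243e-03,
       -1.03449769e-03, -1.53965141e-05,  9.26958084e-04]), 'tau': array([-4.67068567e-04, -6.25450301e+01,  4.89622657e-02, -3.91596901e+01,
        1.61656685e-02,  9.96328716e-03,  6.42337000e-05]), 'position': array([ 0.27828152, -0.55921343,  0.23052847]), 'ee_rot': array([ 9.73460619e-01,  2.28853526e-01, -2.02026833e-04, -6.67728600e-04]), 'ft_force': array([-0.20068914, -0.22158117, -0.26498865]), 'torque': array([0.01415835, 0.03946036, 0.04534705]), 'grip_width': 1.0033236122115805}
0.0187
scene {'fx': 410.99044255262856, 'fy': 410.99044255262856, 'cx': 318.76361727753533, 'cy': 197.9517960793648, 'view': array([[-4.50841768e-01,  8.92602975e-01, -1.27663115e-03,
         2.61382192e-01],
       [-5.34086995e-01, -2.68613657e-01,  8.01621971e-01,
         1.58471870e-01],
       [ 7.15187236e-01,  3.62086499e-01,  5.97829897e-01,
        -1.54
[... 232 characters left out ...]
67, -0.99993432,  0.00722645, -0.05002047],
       [ 0.99735422, -0.00835083,  0.07221368, -0.47398395],
       [-0.07214859,  0.00784971,  0.997363  , -2.03873369],
       [ 0.        ,  0.        ,  0.        ,  1.        ]])}
wrist {'fx': 309.70691628693146, 'fy': 309.70691628693146, 'cx': 320.8084548954928, 'cy': 200.41260836057234, 'tool_from_camera': array([[-5.19699920e-04,  9.56318687e-01,  2.92325674e-01,
         7.45830309e-02],
       [ 9.99999767e-01,  6.26573696e-04, -2.71971786e-04,
        -7.41000292e-04],
       [-4.43255279e-04,  2.92325464e-01, -9.56318789e-01,
        -1.43698234e-01],
       [ 0.00000000e+00,  0.00000000e+00,  0.00000000e+00,
         1.00000000e+00]])}
```

View pics/scene0.png

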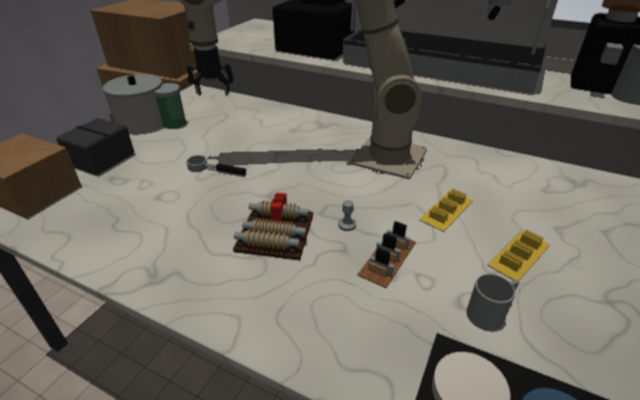

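View pics/top0.png

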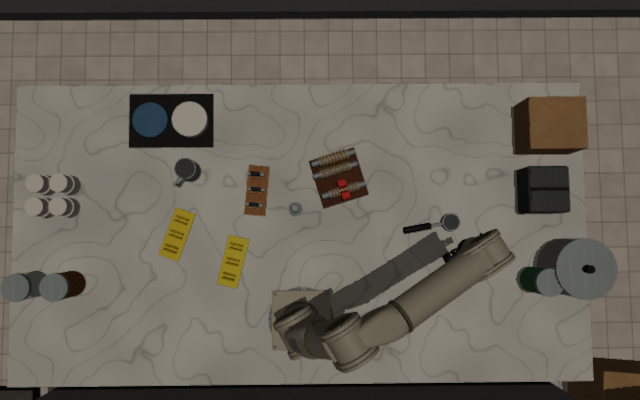

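View pics/wrist0.png

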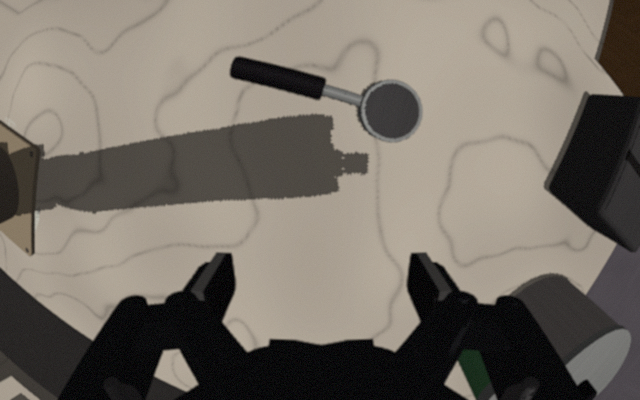

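Candidates: the wooden rack is at top-image (257,190). Its yellow look-alikes are at (177,235) and (233,262), and I'll leave those alone. The holder with the red guide is at (340,185). Bystanders are the tamper (295,209), jug (187,170) and portafilter (450,222). I'll check the rack and guide in one close crop.

```bash
cat > h.py <<'E'
from workcell import manip
import numpy as np, cv2
from scipy.spatial.transform import Rotation as R
def ray(name,u,v,pose=None):
    c=manip.calibration(name)
    u=np.atleast_1d(u).astype(float);v=np.atleast_1d(v).astype(float)
    x=(u-c['cx'])/c['fx'];y=(v-c['cy'])/c['fy']
    if name=='wrist':
        r=np.hypot(x,y);s=np.where(r>1e-9,np.sin(r)/np.maximum(r,1e-9),1)
        d=np.stack([x*s,-y*s,-np.cos(r)],-1)
        T=np.eye(4);T[:3,:3]=R.from_quat(pose[1]).as_matrix();T[:3,3]=pose[0]
        M=T@c['tool_from_camera']
    else:
        d=np.stack([x,-y,-np.ones_like(x)],-1); M=np.linalg.inv(c['view'])
    return M[:3,3], d@M[:3,:3].T
def onplane(name,u,v,z,pose=None):
    o,d=ray(name,u,v,pose); t=(z-o[2])/d[:,2]; return o+t[:,None]*d
def proj(name,P,pose=None):
    c=manip.calibration(name);P=np.atleast_2d(P)
    if name=='wrist':
        T=np.eye(4);T[:3,:3]=R.from_quat(pose[1]).as_matrix();T[:3,3]=pose[0]
        V=np.linalg.inv(T@c['tool_from_camera'])
    else: V=c['view']
    p=P@V[:3,:3].T+V[:3,3]; x,y,z=p[:,0],-p[:,1],-p[:,2]
    if name=='wrist':
        q=np.hypot(x,y);th=np.arctan2(q,z);k=th/np.maximum(q,1e-9);return np.stack([c['cx']+c['fx']*x*k,c['cy']+c['fy']*y*k],-1)
    return np.stack([c['cx']+c['fx']*x/z,c['cy']+c['fy']*y/z],-1)
def shot(name,fn):
    o=manip.get_obs();im=manip.camera(name);cv2.imwrite(fn,im);return im,(o['position'],o['ee_rot'])
def totool(target,pos,q):
    return R.from_quat(q).inv().apply(np.array(target)-pos)
E
python3 - <<'E'
from h import *
im=cv2.imread('pics/top0.png')
c=im[140:225,235:380];cv2.imwrite('pics/crop0.png',cv2.resize(c,None,fx=5.4,fy=5.4,interpolation=cv2.INTER_CUBIC))
for n,u,v,z in [('tabtop',256,174,.081),('tab2',256,189,.081),('tab3',256,205,.081),('rack',257,190,.03),('guide',344,189,.09),('tamper',295,209,.09),('holder',338,178,.016),('jug',187,170,.1),('pf',450,222,.03)]:
    print(n,onplane('top',u,v,z).round(3))
E
```

```text
tabtop [[0.568 0.167 0.081]]
tab2 [[0.51  0.167 0.081]]
tab3 [[0.448 0.167 0.081]]
rack [[0.511 0.168 0.03 ]]
guide [[ 0.506 -0.172  0.09 ]]
tamper [[0.431 0.017 0.09 ]]
holder [[ 0.558 -0.154  0.016]]
jug [[0.584 0.429 0.1  ]]
pf [[ 0.378 -0.594  0.03 ]]
```

View pics/crop0.png

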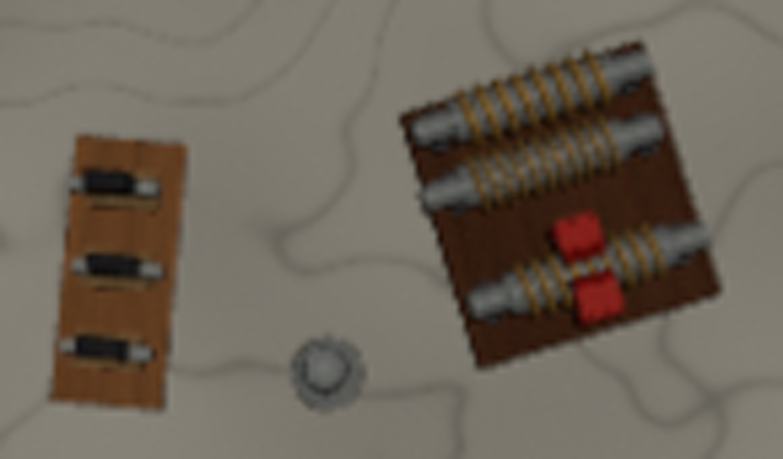

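The choice is confirmed. The brown wooden rack, centred about crop (120,270), holds three black-tabbed leaves. The red guide at crop (590,268) sits over the screw nearest the robot. Next I'll go above the guide for a close look.

```bash
python3 -m handwheel '[[[0.047,-0.031,0.004,0,0,-0.17,0.04],[0.094,-0.061,0.008,0,0,-0.34,0.04],[0.141,-0.092,0.012,0,0,-0.52,0.04],[0.188,-0.122,0.015,0,0,-0.7,0.04],[0.236,-0.153,0.018,0,0,-0.88,0.04],[0.283,-0.184,0.022,0,0,-1.05,0.04],[0.33,-0.214,0.026,0,0,-1.23,0.04],[0.377,-0.245,0.03,0,0,-1.4,0.04]]]' 40
python3 -m handwheel '[[[0,0,0,0,0,0,0.04],[0,0,0,0,0,0,0.04]]]'
python3 - <<'E'
from h import *
im,p=shot('wrist','pics/w1.png');print(p, R.from_quat(p[1]).as_matrix().round(3).tolist(), manip.get_obs()['ft_force'],manip.get_obs()['joint_pos'].round(2))
E
```

```text
clock: 1.15
position: [0.5074, -0.1707, 0.2012]
ee_rot: [0.595, 0.804, -0.0, 0.0]
ft_force: [0.9, -1.3, -0.5]
grip_width: 0.465
clock: 1.4
position: [0.5065, -0.1728, 0.2011]
ee_rot: [0.598, 0.802, -0.0, -0.0]
ft_force: [0.0, -1.3, -0.0]
grip_width: 0.471
(array([ 0.50647671, -0.17280307,  0.2010676 ]), array([ 5.97590128e-01,  8.01801664e-01, -3.12174375e-04, -1.80532395e-04])) [[-0.286, 0.958, -0.001], [0.958, 0.286, -0.0], [-0.0, -0.001, -1.0]] [-0.27672723 -0.29695959 -1.61068484] [ 0.69  0.19 -0.5   1.72  0.1   1.26  0.46]
```

View pics/w1.png

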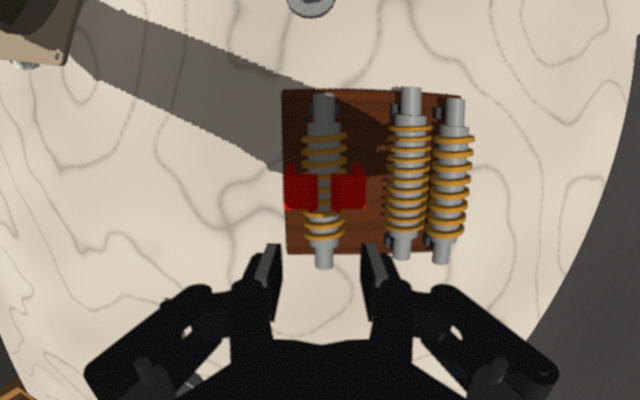

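```bash
python3 - <<'E'
from h import *
im=cv2.imread('pics/w1.png')
c=im[80:280,270:480];cv2.imwrite('pics/w1c.png',cv2.resize(c,None,fx=3,fy=3,interpolation=cv2.INTER_CUBIC))
E
```

```text
(no output)
```

View pics/w1c.png

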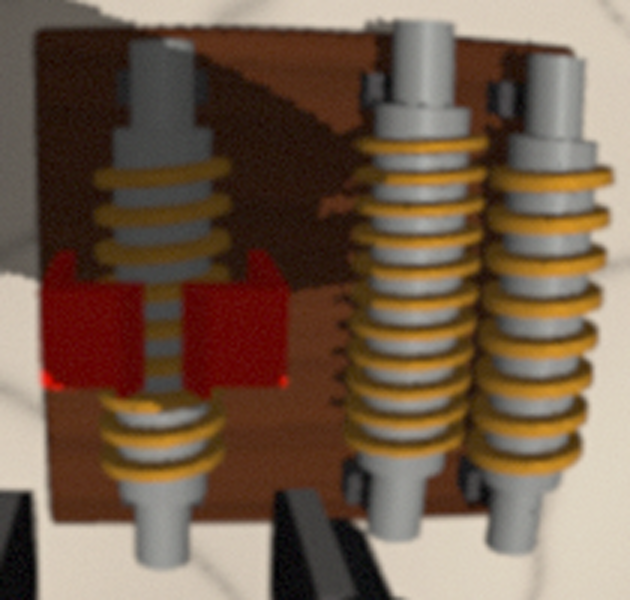

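```bash
python3 - <<'E'
from h import *
pose=(np.array([ 0.50647671, -0.17280307,  0.2010676 ]), np.array([ 5.97590128e-01,  8.01801664e-01, -3.12174375e-04, -1.80532395e-04]))
def f(u,v,z): return onplane('wrist',270+np.array(u)/3,80+np.array(v)/3,z,pose)
# guide corners (bl, br, tl, tr)
C=f([43,289,42,288],[385,385,284,284],.093); print(C.round(4),'mean',C.mean(0).round(4),np.linalg.norm(C[0]-C[2]),np.linalg.norm(C[1]-C[0]))
# axis from screw shaft ends
A=f([162,162],[565,40],.045);d=A[1]-A[0];print(A.round(4),np.degrees(np.arctan2(d[1],d[0])))
H=f([38,572,52],[30,48,520],.016);print('holder corners',H.round(4))
d=H[0]-H[2];print(np.degrees(np.arctan2(d[1],d[0])),np.linalg.norm(d))
def pit(u,v):
    P=f(u,v,.067);a=P[0]-P[-1];a/=np.linalg.norm(a);s=(P-P[-1])@a;print(np.round(s*1e3,1),np.round(-np.diff(s)*1e3,1))
pit([163]*9,[176,215,252,293,329,366,402,435,472])
pit([420]*6,[145,206,266,325,385,440])
pit([550]*8,[176,216,260,300,340,378,415,455])
E
```

```text
[[ 0.4787 -0.1904  0.093 ]
 [ 0.5465 -0.1702  0.093 ]
 [ 0.4709 -0.1618  0.093 ]
 [ 0.5366 -0.1422  0.093 ]] mean [ 0.5082 -0.1662  0.093 ] 0.029623628939590606 0.07071679042763086
[[ 0.5367 -0.2629  0.045 ]
 [ 0.4835 -0.0859  0.045 ]] 106.72805759746845
holder corners [[ 0.4408 -0.0928  0.016 ]
 [ 0.6283 -0.0359  0.016 ]
 [ 0.4941 -0.2716  0.016 ]]
106.6069774944295 0.18660803356871958
[95.6 83.8 72.4 59.6 48.2 36.2 24.3 13.   0. ] [11.8 11.4 12.8 11.4 12.  12.  11.3 13. ]
[96.5 77.6 58.6 39.5 19.3  0. ] [18.9 19.  19.1 20.2 19.3]
[96.1 83.1 68.7 55.4 41.7 28.3 15.   0. ] [12.9 14.4 13.4 13.7 13.3 13.4 15. ]
```

Crest spacing on the guided screw is about 12 mm, and the spares measure about 10 and 14 mm. I'll confirm this by feel. The guide centre is about (0.508,-0.166) and the holder yaw is 16.6°. Now to look at the rack.

```bash
python3 -m handwheel '[[[0.054,0.017,0,0,0,0.063,0.04],[0.108,0.034,0,0,0,0.127,0.04],[0.163,0.051,0,0,0,0.19,0.04],[0.217,0.068,0,0,0,0.254,0.04],[0.271,0.085,0,0,0,0.317,0.04],[0.325,0.102,0,0,0,0.38,0.04],[0.325,0.102,0,0,0,0.38,0.04],[0.325,0.102,0,0,0,0.38,0.04]]]'
python3 - <<'E'
from h import *
im,p=shot('wrist','pics/w2.png');print(p, np.degrees(np.arctan2(*R.from_quat(p[1]).as_matrix()[1::-1,0])))
np.save('p2.npy',np.concatenate(p))
c=im[60:310,180:470];cv2.imwrite('pics/w2c.png',cv2.resize(c,None,fx=2.4,fy=2.4,interpolation=cv2.INTER_CUBIC))
E
```

```text
clock: 2.45
position: [0.5117, 0.1666, 0.2011]
ee_rot: [0.739, 0.674, -0.0, 0.0]
ft_force: [0.5, -1.1, -0.6]
grip_width: 0.468
(array([0.51173625, 0.16662313, 0.20110102]), array([ 7.38595114e-01,  6.74149116e-01, -3.74251130e-04,  2.94641210e-04])) 84.77623179092429
```

View pics/w2c.png

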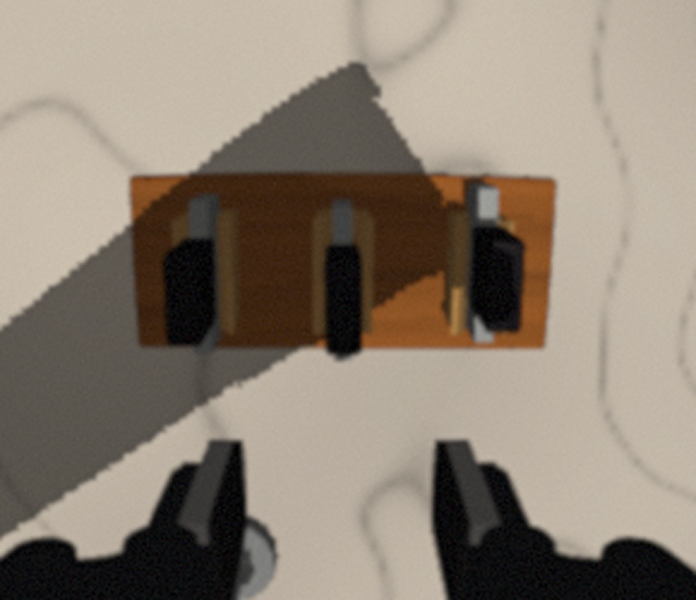

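```bash
python3 - <<'E'
from h import *
p=np.load('p2.npy');pose=(p[:3],p[3:])
def f(u,v,z): return onplane('wrist',180+np.array(u)/2.4,60+np.array(v)/2.4,z,pose)
C=f([132,555,547,140],[178,180,348,347],.010);print(C.round(4),C.mean(0).round(4))
for a,b in((0,1),(3,2)): 
    d=C[b]-C[a];print(np.linalg.norm(d),np.degrees(np.arctan2(d[1],d[0])))
print('far ends',f([185,344,500],[345,356,330],.081).round(4)); print('near',f([190,343,492],[240,246,228],.043).round(4))
print('blade near end',f([203,342,487],[195,200,183],.033).round(4))
print('left tab outer u top',f([165,212],[290,290],.081).round(4),f([328,360],[300,300],.081).round(4),f([478,522],[280,280],.081).round(4))
yaw=np.radians(-5.2);X=np.array([np.cos(yaw),np.sin(yaw),0]);Y=np.array([-X[1],X[0],0])
c=C.mean(0)
for s in(-.06,0,.06): print('slot',(c+s*X).round(4))
E
```

```text
[[0.4216 0.2241 0.01  ]
 [0.6156 0.2056 0.01  ]
 [0.6096 0.1244 0.01  ]
 [0.4129 0.143  0.01  ]] [0.5149 0.1743 0.01  ]
0.19483274254282062 -5.466097528029732
0.19759129482565524 -5.413689967486583
far ends [[0.453  0.1632 0.081 ]
 [0.5124 0.1534 0.081 ]
 [0.5718 0.1582 0.081 ]]
near [[0.4524 0.197  0.043 ]
 [0.5155 0.1882 0.043 ]
 [0.5778 0.1906 0.043 ]]
blade near end [[0.4584 0.2142 0.033 ]
 [0.5167 0.2061 0.033 ]
 [0.5787 0.2085 0.033 ]]
left tab outer u top [[0.4486 0.1851 0.081 ]
 [0.4664 0.1833 0.081 ]] [[0.5085 0.1754 0.081 ]
 [0.5202 0.1744 0.081 ]] [[0.5641 0.1781 0.081 ]
 [0.5809 0.1768 0.081 ]]
slot [0.4552 0.1797 0.01  ]
slot [0.5149 0.1743 0.01  ]
slot [0.5747 0.1688 0.01  ]
```

Three leaves stand with tabs at crop (190,295), (344,300) and (498,280). Their grip points are about (0.4555,0.180), (0.5145,0.172) and (0.5735,0.175). I'll start with the far one, in the +60 slot.

```bash
python3 -m handwheel '[[[0.007,0.03,0,0,0,0,0.04],[0.014,0.061,0.0,0,0,0,0.04],[0.014,0.061,0.05,0,0,0,0.04],[0.014,0.061,0.1,0,0,0,0.04],[0.014,0.061,0.13,0,0,0,0.04],[0.014,0.061,0.154,0,0,0,0.04],[0.014,0.061,0.154,0,0,0,0.04],[0.014,0.061,0.154,0,0,0,0.04]]]' 60
python3 -m handwheel '[[[0,0,0,0,0,0,0.0],[0,0,0,0,0,0,0.0],[0,0,0,0,0,0,0.0],[0,0,0,0,0,0,0]]]' 60
python3 - <<'E'
from h import *
im,p=shot('wrist','pics/w3.png');print(p)
E
```

```text
clock: 3.5
position: [0.5742, 0.1759, 0.0484]
ee_rot: [0.738, 0.674, 0.0, 0.001]
ft_force: [0.2, -0.5, -0.5]
grip_width: 0.467
clock: 4.0
position: [0.574, 0.1769, 0.0485]
ee_rot: [0.738, 0.675, 0.001, 0.001]
ft_force: [-1.3, -0.9, 6.9]
grip_width: 0.155
(array([0.57404459, 0.17691487, 0.04852488]), array([7.37915123e-01, 6.74892934e-01, 6.19774126e-04, 6.44064295e-04]))
```

View pics/w3.png

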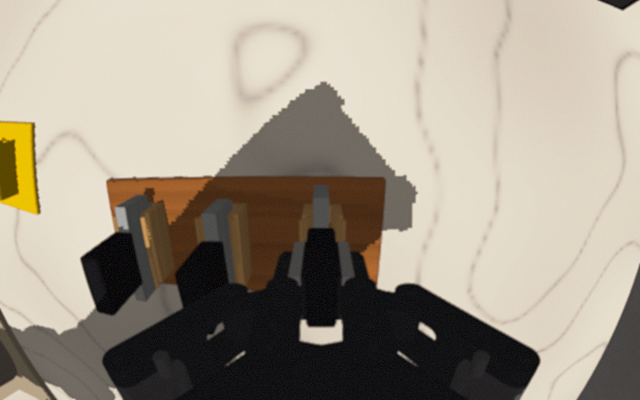

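```bash
python3 -m handwheel '[[[0,0,-0.03,0,0,0,0.0],[0,0,-0.08,0,0,0,0.0],[0,0,-0.13,0,0,0,0.0],[0,0,-0.15,0,0,0,0],[0,0,-0.15,0,0,0,0]]]'
python3 - <<'E'
from h import *
im,p=shot('scene','pics/s1.png');print(p,manip.get_obs()['ft_force'])
t=p[0]+[0,0,-.04];u,v=proj('scene',t)[0];print(u,v)
c=im[int(v)-30:int(v)+30,int(u)-40:int(u)+40];cv2.imwrite('pics/s1c.png',cv2.resize(c,None,fx=10,fy=10,interpolation=cv2.INTER_CUBIC))
E
```

```text
clock: 4.68
position: [0.5738, 0.177, 0.1981]
ee_rot: [0.738, 0.675, 0.001, 0.001]
ft_force: [-0.1, 0.5, -2.8]
grip_width: 0.151
(array([0.57375746, 0.17701512, 0.19810116]), array([7.37897831e-01, 6.74911699e-01, 7.71366143e-04, 6.27730405e-04])) [-0.1070357   0.20100658 -2.69500237]
386.0889392660273 226.7994311382608
```

View pics/s1c.png

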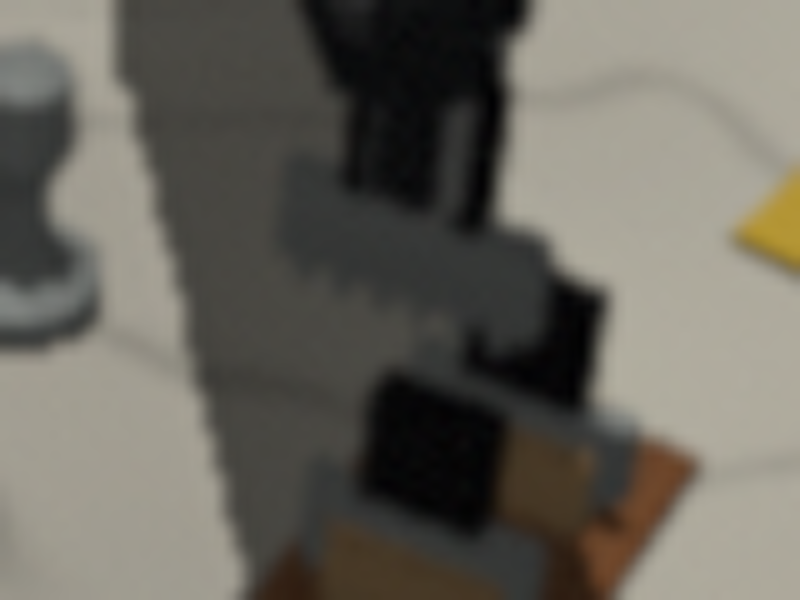

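```bash
python3 -m handwheel '[[[-0.03,0.03,-0.03,0,0,-0.12,0],[-0.06,0.06,-0.06,0,0,-0.24,0],[-0.09,0.09,-0.08,0,0,-0.36,0],[-0.12,0.12,-0.08,0,0,-0.42,0],[-0.12,0.12,-0.08,0,0,-0.42,0],[-0.12,0.12,-0.08,0,0,-0.42,0]]]'
cat > look.py <<'E'
import sys
from h import *
im,p=shot('scene',f'pics/{sys.argv[1]}.png');print(p)
t=p[0]+[0,0,-.04];u,v=proj('scene',t)[0]
X=R.from_quat(p[1]).as_matrix()[:,0]
ends=proj('scene',np.array([t-.033*X,t+.033*X]));d=ends[1]-ends[0];print(np.linalg.norm(d)/66,'px/mm',np.degrees(np.arctan2(d[1],d[0])))
M=cv2.getRotationMatrix2D((u,v),np.degrees(np.arctan2(d[1],d[0])),15);M[:,2]+=[400-u,240-v]
c=cv2.warpAffine(im,M,(800,480),flags=cv2.INTER_CUBIC)
c=cv2.convertScaleAbs(c,alpha=2.0,beta=0)
cv2.imwrite(f'pics/{sys.argv[1]}c.png',c);print('scale px/mm in crop',15*np.linalg.norm(d)/66)
E
python3 look.py s2
```

```text
clock: 5.48
position: [0.6814, 0.0472, 0.2749]
ee_rot: [0.581, 0.814, -0.001, -0.002]
ft_force: [0.1, 0.3, -1.5]
grip_width: 0.156
(array([0.68141881, 0.04721255, 0.27489851]), array([ 0.58084975,  0.81400891, -0.00089887, -0.00150124]))
0.4517981071495471 px/mm 4.782446476209927
scale px/mm in crop 6.776971607243206
```

View pics/s2c.png

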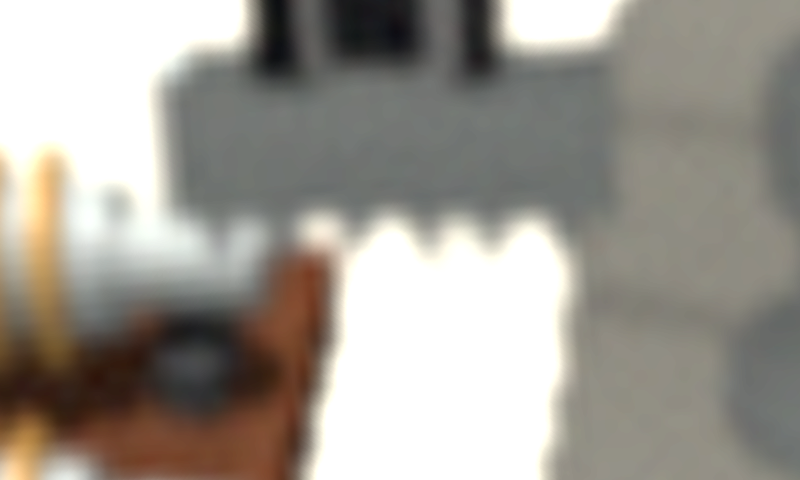

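The gaps sit at crop u = 320, 391, 460 and 528. That is 69 px at 6.78 px/mm, about 10 mm, so this is the 10 mm leaf and not the 12 mm one. I'll return it to its slot.

```bash
python3 -m handwheel '[[[0.04,-0.015,0,0,0,0.14,0],[0.08,-0.03,0,0,0,0.28,0],[0.12,-0.045,0.02,0,0,0.42,0],[0.1585,-0.0607,0.05,0,0,0.42,0],[0.1585,-0.0607,0.08,0,0,0.42,0],[0.1585,-0.0607,0.1,0,0,0.42,0],[0.1585,-0.0607,0.1,0,0,0.42,0]]]'
python3 - <<'E'
from h import *
o=manip.get_obs();print(o['position'],np.degrees(np.arctan2(*R.from_quat(o['ee_rot']).as_matrix()[1::-1,0])), totool([.574,.1765,.0485],o['position'],o['ee_rot']))
E
```

```text
clock: 6.4
position: [0.5725, 0.1763, 0.1758]
ee_rot: [0.738, 0.675, -0.001, -0.001]
ft_force: [0.4, 1.2, -0.2]
grip_width: 0.151
[0.57250792 0.1763021  0.17584357] 84.88554646508635 [0.00048083 0.00178248 0.12733908]
```

```bash
python3 -m handwheel '[[[0,0.001,0.05,0,0,0,0],[0,0.001,0.09,0,0,0,0],[0,0.001,0.115,0,0,0,0],[0,0.001,0.125,0,0,0,0],[0,0.001,0.127,0,0,0,0],[0,0.001,0.127,0,0,0,0]]]'
python3 -m handwheel '[[[0,0,0,0,0,0,0.035],[0,0,0,0,0,0,0.035],[0,0,0,0,0,0,0.035]]]'
```

```text
clock: 7.15
position: [0.5751, 0.1771, 0.0516]
ee_rot: [0.738, 0.675, 0.001, 0.0]
ft_force: [0.1, 0.3, -1.4]
grip_width: 0.158
clock: 7.52
position: [0.5745, 0.1768, 0.0507]
ee_rot: [0.738, 0.675, 0.0, 0.0]
ft_force: [-0.5, -0.5, -0.2]
grip_width: 0.41
```

```bash
python3 -m handwheel '[[[0,0,-0.05,0,0,0,0.035],[0,0,-0.05,0,0,0,0.035],[-0.01,-0.059,-0.05,0,0,0,0.035],[-0.01,-0.059,-0.05,0,0,0,0.035],[-0.01,-0.059,-0.05,0,0,0,0.035]]]'
python3 - <<'E'
from h import *
im,p=shot('wrist','pics/w4.png');print(p)
E
```

```text
clock: 8.15
position: [0.515, 0.1718, 0.1005]
ee_rot: [0.738, 0.675, 0.0, 0.0]
ft_force: [0.4, 0.4, 0.1]
grip_width: 0.409
(array([0.51498921, 0.17180052, 0.10045405]), array([7.37960829e-01, 6.74843343e-01, 2.60813057e-04, 4.58141770e-04]))
```

View pics/w4.png

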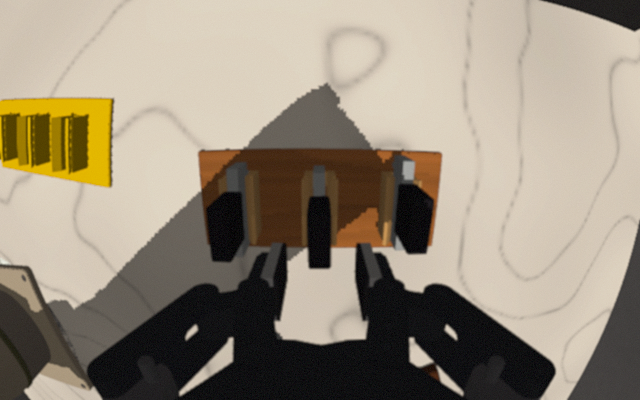

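The picture shows all three leaves upright in the rack, with the far one back at (413,215). The middle leaf at (319,230) is centred between the pads. I'll go down, grip, lift and look.

```bash
python3 -m handwheel '[[[0,0,0.03,0,0,0,0.035],[0,0,0.054,0,0,0,0.035],[0,0,0.054,0,0,0,0.035],[0,0,0.054,0,0,0,0.0],[0,0,0.054,0,0,0,0.0],[0,0,0.054,0,0,0,0.0],[0,0,0.054,0,0,0,0.0]]]' 60
python3 -m handwheel '[[[0,0,-0.05,0,0,0,0.0],[0,0,-0.1,0,0,0,0.0],[0,0,-0.15,0,0,0,0.0],[-0.05,0.06,-0.18,0,0,-0.14,0],[-0.09,0.12,-0.22,0,0,-0.28,0],[-0.12,0.17,-0.23,0,0,-0.42,0],[-0.12,0.17,-0.23,0,0,-0.42,0],[-0.12,0.17,-0.23,0,0,-0.42,0]]]'
python3 look.py s3
```

```text
clock: 9.07
position: [0.5154, 0.1725, 0.0473]
ee_rot: [0.738, 0.675, 0.001, 0.0]
ft_force: [-0.2, 0.6, 6.0]
grip_width: 0.154
clock: 10.07
position: [0.6747, 0.0343, 0.2756]
ee_rot: [0.583, 0.813, -0.0, -0.0]
ft_force: [-0.2, 1.0, -2.5]
grip_width: 0.155
(array([0.67472819, 0.03431705, 0.27555184]), array([ 5.82735907e-01,  8.12661511e-01, -3.40092493e-04, -1.22594528e-04]))
0.44667076880158824 px/mm 4.971216756385957
scale px/mm in crop 6.700061532023824
```

View pics/s3c.png

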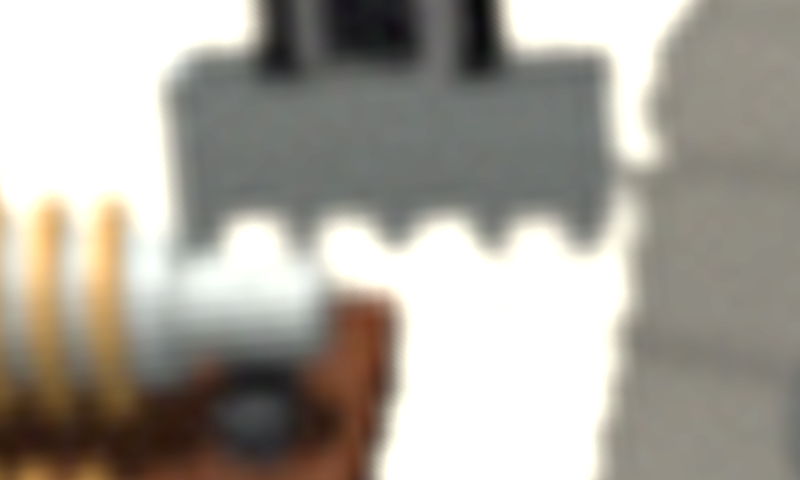

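The gaps sit at crop u = 255, 350, 444 and 543, which is 96 px or about 14 mm, so this is the 14 mm leaf. I'll put it back. The near leaf is then the 12 mm candidate.

```bash
python3 -m handwheel '[[[0.045,-0.027,0,0,0,0.14,0],[0.09,-0.053,0,0,0,0.28,0],[0.134,-0.08,0.02,0,0,0.42,0],[0.179,-0.106,0.05,0,0,0.42,0],[0.179,-0.106,0.08,0,0,0.42,0],[0.179,-0.106,0.1,0,0,0.42,0],[0.179,-0.106,0.1,0,0,0.42,0]]]'
python3 - <<'E'
from h import *
o=manip.get_obs();print(o['position'],np.degrees(np.arctan2(*R.from_quat(o['ee_rot']).as_matrix()[1::-1,0])), totool([.5152,.1725,.0475],o['position'],o['ee_rot']))
E
```

```text
clock: 11.0
position: [0.5129, 0.1723, 0.1749]
ee_rot: [0.737, 0.675, -0.002, -0.0]
ft_force: [0.7, 1.0, -1.8]
grip_width: 0.151
[0.51289749 0.17234504 0.17492737] 84.98000261279991 [0.00055822 0.00263578 0.12741978]
```

```bash
python3 -m handwheel '[[[0,0.001,0.05,0,0,0,0],[0,0.001,0.09,0,0,0,0],[0,0.001,0.115,0,0,0,0],[0,0.001,0.125,0,0,0,0],[0,0.001,0.129,0,0,0,0],[0,0.001,0.129,0,0,0,0]]]'
python3 -m handwheel '[[[0,0,0,0,0,0,0.035],[0,0,0,0,0,0,0.035],[0,0,0,0,0,0,0.035]]]'
```

```text
clock: 11.75
position: [0.5154, 0.1725, 0.048]
ee_rot: [0.738, 0.675, -0.0, -0.0]
ft_force: [-3.8, 0.1, -1.8]
grip_width: 0.153
clock: 12.12
position: [0.5164, 0.1722, 0.0478]
ee_rot: [0.738, 0.675, 0.001, 0.0]
ft_force: [-0.0, -0.2, 0.1]
grip_width: 0.407
```

```bash
python3 -m handwheel '[[[0,0,-0.05,0,0,0,0.035],[0,0,-0.05,0,0,0,0.035],[0.002,-0.061,-0.05,0,0,0,0.035],[0.002,-0.061,-0.05,0,0,0,0.035],[0.002,-0.061,-0.05,0,0,0,0.035]]]'
python3 - <<'E'
from h import *
im,p=shot('wrist','pics/w5.png');print(p)
E
```

```text
clock: 12.75
position: [0.4557, 0.1794, 0.0974]
ee_rot: [0.738, 0.675, 0.0, 0.001]
ft_force: [0.8, -0.2, 0.5]
grip_width: 0.411
(array([0.45568439, 0.17935616, 0.09743968]), array([7.37879800e-01, 6.74931890e-01, 2.81597048e-04, 5.14854067e-04]))
```

View pics/w5.png

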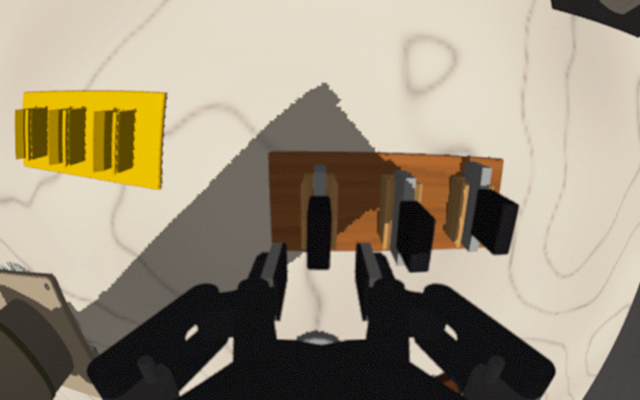

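```bash
python3 -m handwheel '[[[0,0,0.03,0,0,0,0.035],[0,0,0.05,0,0,0,0.035],[0,0,0.05,0,0,0,0.035],[0,0,0.05,0,0,0,0.0],[0,0,0.05,0,0,0,0.0],[0,0,0.05,0,0,0,0.0],[0,0,0.05,0,0,0,0.0]]]' 60
python3 -m handwheel '[[[0,0,-0.05,0,0,0,0.0],[0,0,-0.1,0,0,0,0.0],[0,0,-0.16,0,0,0,0.0],[-0.03,0.045,-0.2,0,0,-0.14,0],[-0.07,0.09,-0.22,0,0,-0.28,0],[-0.11,0.13,-0.23,0,0,-0.38,0],[-0.14,0.17,-0.23,0,0,-0.38,0],[-0.14,0.17,-0.23,0,0,-0.38,0]]]'
python3 look.py s4
```

```text
clock: 13.68
position: [0.4559, 0.1799, 0.0481]
ee_rot: [0.738, 0.675, 0.001, 0.0]
ft_force: [-1.0, 1.3, 6.3]
grip_width: 0.155
clock: 14.68
position: [0.6137, 0.0204, 0.2755]
ee_rot: [0.6, 0.8, -0.001, -0.001]
ft_force: [-0.2, 1.1, -1.4]
grip_width: 0.152
(array([0.6136741 , 0.02043241, 0.27553837]), array([ 5.99636652e-01,  8.00271642e-01, -8.45994671e-04, -6.85204190e-04]))
0.4228196616444187 px/mm 6.126272420682462
scale px/mm in crop 6.34229492466628
```

View pics/s4c.png

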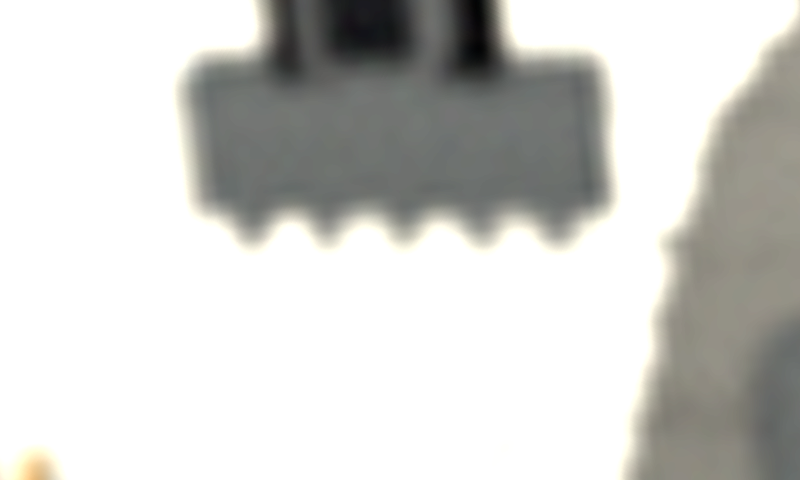

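The teeth sit at crop u = 253 to 558, spaced 76.3 px or about 12.0 mm, with five teeth. This is the right leaf, and its middle tooth is about 0.6 mm in +x of the TCP. Next I'll work out the thread phase and the target.

```bash
python3 - <<'E'
from h import *
pose=(np.array([ 0.50647671, -0.17280307,  0.2010676 ]), np.array([ 5.97590128e-01,  8.01801664e-01, -3.12174375e-04, -1.80532395e-04]))
P=onplane('wrist',np.full(9,270+163/3),80+np.array([176,215,252,293,329,366,402,435,472])/3,.067,pose)
a=np.radians(106.65);Y=np.array([np.cos(a),np.sin(a),0]);X=np.array([Y[1],-Y[0],0])
g=np.array([.508,-.1663,.067])
s=(P-g)@Y*1e3;print(s.round(1),((P-g)@X*1e3).round(1))
print('crest phase',np.degrees(np.angle(np.exp(2j*np.pi*s/12).mean()))/360*12)
o=manip.get_obs();q=o['ee_rot'];m=R.from_quat(q).as_matrix();print('yaw',np.degrees(np.arctan2(m[1,0],m[0,0])),m[:,2])
for y in(0,-6,6):
    t=g+Y*(y-.6)*1e-3;print(y,t,totool([t[0],t[1],.2],o['position'],q))
E
```

```text
[ 42.2  30.4  19.1   6.3  -5.1 -17.1 -29.1 -40.3 -53.4] [-0.3 -0.3 -0.3 -0.3 -0.3 -0.2 -0.2 -0.2 -0.1]
crest phase -5.2252092377081665
yaw 106.50955438889793 [-2.02066570e-03  4.41183608e-04 -9.99997861e-01]
0 [ 0.50817191 -0.16687484  0.067     ] [-0.1527713  -0.15393082  0.07617213]
-6 [ 0.50989106 -0.17262328  0.067     ] [-0.15877128 -0.15391612  0.07616612]
6 [ 0.50645277 -0.16112641  0.067     ] [-0.14677132 -0.15394552  0.07617814]
```

Crests lie at y = -5.2 and +6.8 mm, so there is a gap near +0.8 mm. I'll hover above the guide first and check.

```bash
python3 -m handwheel '[[[-0.038,-0.038,0,0,0,0,0],[-0.076,-0.077,0.02,0,0,0,0],[-0.114,-0.115,0.05,0,0,0,0],[-0.152,-0.154,0.09,0,0,0,0],[-0.152,-0.154,0.125,0,0,0,0],[-0.152,-0.154,0.125,0,0,0,0],[-0.152,-0.154,0.125,0,0,0,0]]]'
python3 - <<'E'
from h import *
im,p=shot('wrist','pics/w6.png');m=R.from_quat(p[1]).as_matrix();print(p[0],np.degrees(np.arctan2(m[1,0],m[0,0])),m[:,2])
a=np.radians(106.65);Y=np.array([np.cos(a),np.sin(a),0]);X=np.array([Y[1],-Y[0],0]);d=p[0]-[.508,-.1663,.067];print(d@X,d@Y)
c=im[120:340,230:430];cv2.imwrite('pics/w6c.png',cv2.resize(c,None,fx=2.7,fy=2.7,interpolation=cv2.INTER_CUBIC))
E
```

```text
clock: 15.6
position: [0.5093, -0.1633, 0.154]
ee_rot: [0.596, 0.803, 0.0, 0.001]
ft_force: [-0.0, 0.6, -0.9]
grip_width: 0.156
[ 0.50929146 -0.16329457  0.15403057] 106.80751755709281 [ 1.87610998e-03 -2.24542060e-04 -9.99998215e-01]
0.0020984376963294163 0.0025093837589054316
```

View pics/w6c.png

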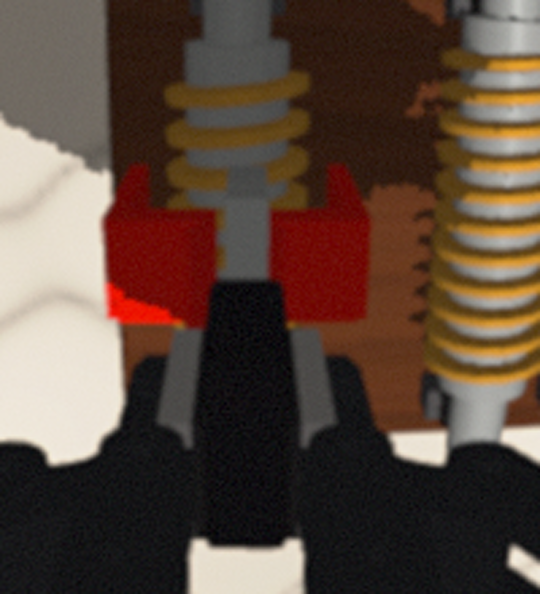

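```bash
python3 -m handwheel '[[[-0.0023,-0.002,0,0,0,0,0],[-0.0023,-0.002,0.015,0,0,0,0],[-0.0023,-0.002,0.03,0,0,0,0],[-0.0023,-0.002,0.04,0,0,0,0],[-0.0023,-0.002,0.044,0,0,0,0],[-0.0023,-0.002,0.044,0,0,0,0]]]'
cat > st.py <<'E'
from h import *
o=manip.get_obs();m=R.from_quat(o['ee_rot']).as_matrix()
a=np.radians(106.65);Y=np.array([np.cos(a),np.sin(a),0]);X=np.array([Y[1],-Y[0],0]);d=o['position']-[.508,-.1663,0]
print('X,Y,Z mm',(d@X*1e3).round(2),(d@Y*1e3).round(2),(d[2]*1e3).round(2),'F',(o['ft_force']@X).round(2),(o['ft_force']@Y).round(2),o['ft_force'][2].round(2),'yaw',np.degrees(np.arctan2(m[1,0],m[0,0])).round(2),m[:,2].round(3))
E
python3 st.py
```

```text
clock: 16.4
position: [0.5069, -0.1675, 0.1081]
ee_rot: [0.597, 0.802, 0.0, -0.0]
ft_force: [0.1, -0.0, -1.0]
grip_width: 0.154
X,Y,Z mm -1.35 -0.82 108.1 F 0.13 -0.05 -0.96 yaw 106.68 [-0.  0. -1.]
```

```bash
python3 -m handwheel '[[[0.001,0.001,0,0,0,0,0],[0.001,0.001,0.002,0,0,0,0],[0.001,0.001,0.004,0,0,0,0],[0.001,0.001,0.004,0,0,0,0]]]'
python3 st.py
python3 -m handwheel '[[[0,0,0.001,0,0,0,0],[0,0,0.001,0,0,0,0]]]'; python3 st.py
```

```text
clock: 16.9
position: [0.5075, -0.1663, 0.1042]
ee_rot: [0.597, 0.802, -0.0, -0.0]
ft_force: [-0.7, 0.8, -0.9]
grip_width: 0.154
X,Y,Z mm -0.45 0.12 104.19 F -0.42 1.01 -0.92 yaw 106.67 [-0. -0. -1.]
clock: 17.15
position: [0.5076, -0.1663, 0.1033]
ee_rot: [0.597, 0.802, -0.0, 0.0]
ft_force: [0.2, -0.7, -0.8]
grip_width: 0.149
X,Y,Z mm -0.36 0.09 103.29 F -0.01 -0.7 -0.8 yaw 106.67 [ 0. -0. -1.]
```

Force is still only the leaf's weight, and I'm already 1.8 mm below the crest height I expected. Continuing gently.

```bash
python3 -m handwheel '[[[0,0,0.001,0,0,0,0],[0,0,0.002,0,0,0,0],[0,0,0.002,0,0,0,0]]]'; python3 st.py
python3 -m handwheel '[[[0,0,0.001,0,0,0,0],[0,0,0.002,0,0,0,0],[0,0,0.002,0,0,0,0]]]'; python3 st.py
```

```text
clock: 17.52
position: [0.5076, -0.1663, 0.1012]
ee_rot: [0.597, 0.802, -0.0, -0.0]
ft_force: [0.3, 0.0, -1.1]
grip_width: 0.153
X,Y,Z mm -0.38 0.16 101.22 F 0.3 -0.04 -1.15 yaw 106.68 [-0.  0. -1.]
clock: 17.9
position: [0.5077, -0.1663, 0.0993]
ee_rot: [0.597, 0.802, 0.0, 0.0]
ft_force: [0.3, -0.3, -0.7]
grip_width: 0.152
X,Y,Z mm -0.3 0.08 99.35 F 0.17 -0.4 -0.67 yaw 106.67 [ 0. -0. -1.]
```

```bash
python3 -m handwheel '[[[0,0,0.001,0,0,0,0],[0,0,0.001,0,0,0,0]]]'; python3 st.py
python3 -m handwheel '[[[0,0,0.001,0,0,0,0],[0,0,0.001,0,0,0,0]]]'; python3 st.py
python3 -m handwheel '[[[0.0015,0,0,0,0,0,0],[0.0015,0,0,0,0,0,0]]]'; python3 st.py
python3 -m handwheel '[[[-0.0015,0,0,0,0,0,0],[-0.003,0,0,0,0,0,0],[-0.003,0,0,0,0,0,0]]]'; python3 st.py
```

```text
clock: 18.15
position: [0.5077, -0.1664, 0.0985]
ee_rot: [0.597, 0.802, -0.0, 0.0]
ft_force: [-0.8, 0.4, 3.3]
grip_width: 0.156
X,Y,Z mm -0.28 0.03 98.54 F -0.61 0.59 3.32 yaw 106.67 [ 0. -0. -1.]
clock: 18.4
position: [0.5078, -0.1663, 0.0977]
ee_rot: [0.597, 0.802, -0.0, 0.0]
ft_force: [-2.6, -0.0, 7.0]
grip_width: 0.158
X,Y,Z mm -0.18 0.02 97.72 F -2.53 0.72 7.02 yaw 106.68 [ 0. -0. -1.]
clock: 18.65
position: [0.5077, -0.1659, 0.098]
ee_rot: [0.597, 0.802, -0.0, 0.001]
ft_force: [-0.5, -3.5, 6.2]
grip_width: 0.153
X,Y,Z mm -0.14 0.45 98.01 F -1.45 -3.18 6.22 yaw 106.64 [ 0.001 -0.002 -1.   ]
clock: 19.02
position: [0.5083, -0.1669, 0.0977]
ee_rot: [0.597, 0.802, 0.0, -0.0]
ft_force: [-2.8, 2.7, 6.9]
grip_width: 0.157
X,Y,Z mm 0.13 -0.7 97.69 F -1.89 3.39 6.89 yaw 106.71 [ 0.     0.001 -1.   ]
```

The leaf bottomed at TCP z of about 99 mm, which is the fully meshed height. It is also stopped both ways along y. I'll centre it, relax and release.

```bash
python3 -m handwheel '[[[0.0015,0,-0.001,0,0,0,0],[0.0015,0,-0.001,0,0,0,0],[0.0015,0,-0.001,0,0,0,0]]]'; python3 st.py
python3 -m handwheel '[[[0,0,0,0,0,0,0.03],[0,0,0,0,0,0,0.03],[0,0,0,0,0,0,0.03],[0,0,-0.01,0,0,0,0.03],[0,0,-0.03,0,0,0,0.03],[0,0,-0.08,0,0,0,0.03],[0,0,-0.12,0,0,0,0.03],[0,0,-0.12,0,0,0,0.03]]]'
python3 - <<'E'
from h import *
im,p=shot('wrist','pics/w7.png');np.save('p7.npy',np.concatenate(p))
c=im[60:320,200:500];cv2.imwrite('pics/w7c.png',cv2.resize(c,None,fx=2.3,fy=2.3,interpolation=cv2.INTER_CUBIC))
im,p=shot('scene','pics/s7.png')
c=im[180:290,220:430];cv2.imwrite('pics/s7c.png',cv2.convertScaleAbs(cv2.resize(c,None,fx=3.8,fy=3.8,interpolation=cv2.INTER_CUBIC),alpha=1.5))
E
```

```text
clock: 19.4
position: [0.508, -0.1665, 0.0985]
ee_rot: [0.597, 0.802, 0.0, 0.0]
ft_force: [1.6, -1.3, 3.9]
grip_width: 0.154
X,Y,Z mm -0.06 -0.24 98.52 F 1.21 -1.69 3.92 yaw 106.66 [ 0.001 -0.    -1.   ]
clock: 20.4
position: [0.5094, -0.1665, 0.2222]
ee_rot: [0.597, 0.802, 0.001, 0.003]
ft_force: [-0.3, -0.3, -0.4]
grip_width: 0.351
```

View pics/w7c.png

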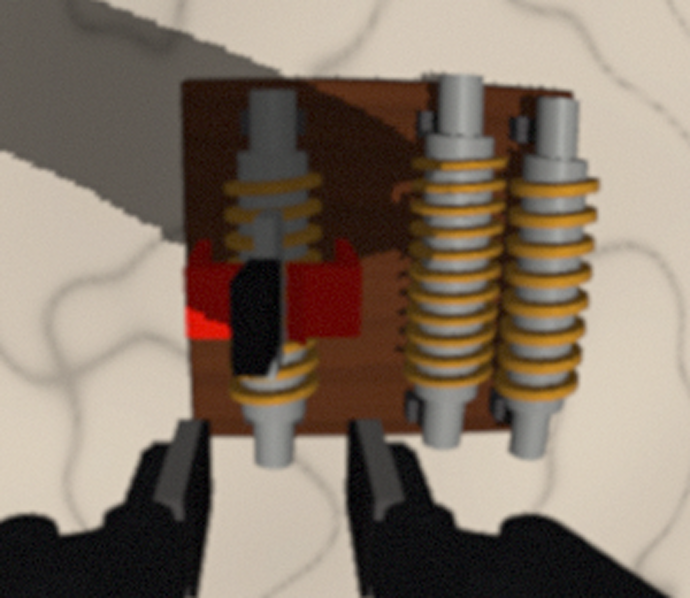

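View pics/s7c.png

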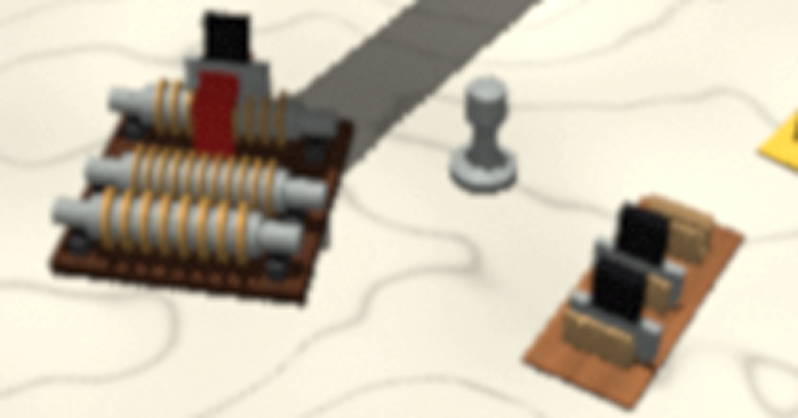

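The leaf stands in the guide, with its tab at crop (257,318), but it looks slightly leaned towards -x. I'll measure the tilt.

```bash
python3 - <<'E'
from h import *
im=cv2.imread('pics/w7.png')
c=im[140:240,270:370];cv2.imwrite('pics/w7d.png',cv2.convertScaleAbs(cv2.resize(c,None,fx=6,fy=6,interpolation=cv2.INTER_CUBIC),alpha=2.2,beta=10))
p=np.load('p7.npy');pose=(p[:3],p[3:]);print(p)
a=np.radians(106.65);Y=np.array([np.cos(a),np.sin(a),0]);X=np.array([Y[1],-Y[0],0]);g=np.array([.508,-.1663,.067])
# predicted pixel of upright vs tilted leaf: top face corners/shoulder
for th in(0,-.13,-.25):
    ax=np.array([X[0]*np.sin(th),X[1]*np.sin(th),np.cos(th)]);xx=X*np.cos(th)-np.array([0,0,np.sin(th)])
    b=g+[0,0,-.006]
    pts=[b+ax*.071+Y*s*.018+xx*k*.007 for s in(-1,1) for k in(-1,1)]+[b+ax*.033+Y*.033+xx*k*.004 for k in(-1,1)]
    print(th,((proj('wrist',np.array(pts),pose)-[270,140])*6).round(0).tolist())
E
```

```text
[ 5.09365507e-01 -1.66510399e-01  2.22239317e-01  5.97051591e-01
  8.02196749e-01  7.16054131e-04  3.04320872e-03]
0 [[242.0, 509.0], [345.0, 509.0], [239.0, 250.0], [347.0, 250.0], [266.0, 90.0], [320.0, 90.0]]
-0.13 [[175.0, 505.0], [277.0, 510.0], [169.0, 247.0], [275.0, 250.0], [237.0, 89.0], [291.0, 90.0]]
-0.25 [[117.0, 498.0], [214.0, 508.0], [108.0, 243.0], [210.0, 249.0], [212.0, 88.0], [264.0, 90.0]]
```

View pics/w7d.png

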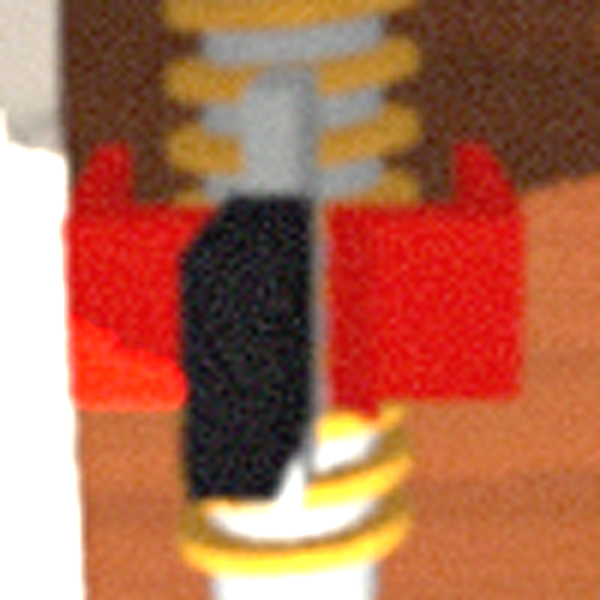

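The tilt is about 0.13–0.15 rad, inside the 0.25 limit. There's time to improve the margin, so I'll regrip gently, relieve the sideways stress and release once more.

```bash
python3 -m handwheel '[[[0,0,0,0,0,0,0.05],[0,0,0,0,0,0,0.05],[0,0,0.03,0,0,0,0.05],[0,0,0.06,0,0,0,0.05],[0,0,0.09,0,0,0,0.05],[0,0,0.11,0,0,0,0.05],[0,0,0.118,0,0,0,0.05],[0,0,0.118,0,0,0,0.05]]]' 20
python3 st.py
python3 -m handwheel '[[[0,0,0,0,0,0,0.03],[0,0,0,0,0,0,0.02],[0,0,0,0,0,0,0.01],[0,0,0,0,0,0,0.01],[0,0,0,0,0,0,0.01],[0,0,0,0,0,0,0.01]]]' 20
python3 st.py
```

```text
clock: 21.5
position: [0.5075, -0.1661, 0.1001]
ee_rot: [0.597, 0.802, -0.0, -0.0]
ft_force: [-0.1, -0.1, 0.8]
grip_width: 0.583
X,Y,Z mm -0.45 0.31 100.07 F -0.11 -0.12 0.84 yaw 106.68 [-0.001  0.    -1.   ]
clock: 22.25
position: [0.5079, -0.1664, 0.1006]
ee_rot: [0.597, 0.802, 0.0, 0.0]
ft_force: [0.5, -0.4, 2.3]
grip_width: 0.163
X,Y,Z mm -0.11 -0.09 100.55 F 0.32 -0.55 2.34 yaw 106.67 [ 0.001 -0.    -1.   ]
```

```bash
python3 -m handwheel '[[[0,0,0,0,0,0,0.016],[0,0,0,0,0,0,0.018],[0,0,0,0,0,0,0.021],[0,0,0,0,0,0,0.025],[0,0,0,0,0,0,0.03],[0,0,0,0,0,0,0.04],[0,0,0,0,0,0,0.05],[0,0,0,0,0,0,0.05]]]' 20
python3 -m handwheel '[[[0,0,-0.02,0,0,0,0.05],[0,0,-0.05,0,0,0,0.05],[0,0,-0.08,0,0,0,0.05],[0,0,-0.12,0,0,0,0.05],[0,0,-0.12,0,0,0,0.05],[0,0,-0.12,0,0,0,0.05],[0,0,-0.12,0,0,0,0.05]]]' 20
python3 - <<'E'
from h import *
im,p=shot('wrist','pics/w8.png');pose=p
c=im[140:240,270:370];cv2.imwrite('pics/w8d.png',cv2.convertScaleAbs(cv2.resize(c,None,fx=6,fy=6,interpolation=cv2.INTER_CUBIC),alpha=2.2,beta=10))
a=np.radians(106.65);Y=np.array([np.cos(a),np.sin(a),0]);X=np.array([Y[1],-Y[0],0]);g=np.array([.508,-.1663,.067])
for th in(0,-.13,-.25):
    ax=np.array([X[0]*np.sin(th),X[1]*np.sin(th),np.cos(th)]);xx=X*np.cos(th)-np.array([0,0,np.sin(th)])
    b=g+[0,0,-.006]
    pts=[b+ax*.071+Y*s*.018+xx*k*.007 for s in(-1,1) for k in(-1,1)]+[b+ax*.033+Y*.033+xx*k*.004 for k in(-1,1)]
    print(th,((proj('wrist',np.array(pts),pose)-[270,140])*6).round(0).tolist())
E
```

```text
clock: 23.25
position: [0.5076, -0.1663, 0.1003]
ee_rot: [0.597, 0.802, -0.0, 0.0]
ft_force: [0.1, -0.2, -1.0]
grip_width: 0.586
clock: 24.12
position: [0.5071, -0.1662, 0.2191]
ee_rot: [0.597, 0.802, -0.0, -0.001]
ft_force: [-0.5, 0.6, -0.7]
grip_width: 0.584
0 [[261.0, 527.0], [365.0, 527.0], [259.0, 266.0], [368.0, 266.0], [285.0, 104.0], [340.0, 104.0]]
-0.13 [[193.0, 523.0], [296.0, 528.0], [188.0, 263.0], [296.0, 267.0], [256.0, 103.0], [311.0, 104.0]]
-0.25 [[134.0, 516.0], [233.0, 526.0], [127.0, 259.0], [229.0, 265.0], [231.0, 102.0], [283.0, 104.0]]
```

View pics/w8d.png

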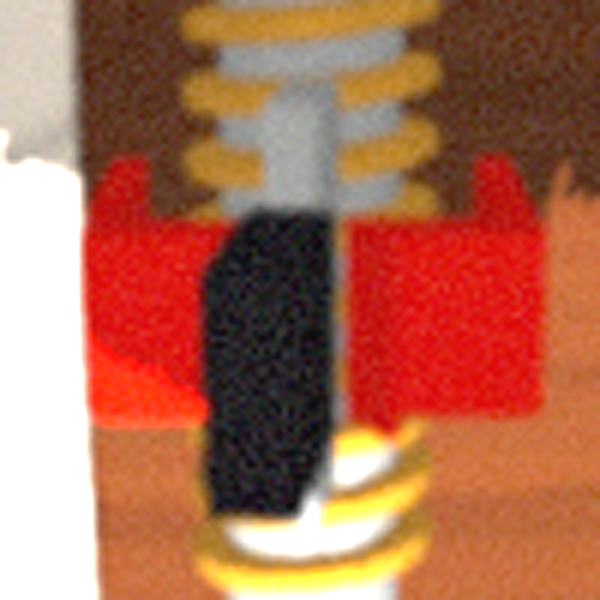

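The lean is the same as before, so it is the leaf's natural rest. The tab-top edges at crop u = 208 and 305 compare with 193 and 296 predicted for 0.13 rad, so the tilt is about 0.11 rad, well inside 0.25. The arm is clear, so I'll hand in.

```bash
python3 - <<'E'
from h import *
im,p=shot('scene','pics/s9.png')
c=im[180:290,220:430];cv2.imwrite('pics/s9c.png',cv2.convertScaleAbs(cv2.resize(c,None,fx=3.8,fy=3.8,interpolation=cv2.INTER_CUBIC),alpha=1.5))
a=cv2.imread('pics/scene0.png');b=im
print(cv2.absdiff(a,b)[190:240,335:362].mean(),cv2.absdiff(a,b)[270:335,460:520].mean(),cv2.absdiff(a,b)[150:180,180:250].mean())
E
```

```text
8.633827160493826 1.6255555555555556 20.48
```

View pics/s9c.png

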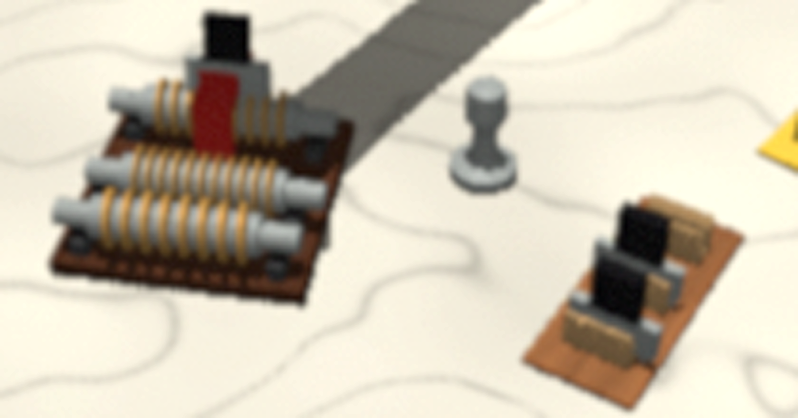

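```bash
python3 -c "
from workcell import manip
print(manip.hand_in())"
```

```text
the job is handed in; nothing more can be done
None
```

The leaf from the rack slot nearest the robot has 12 mm teeth and fits. I left it standing fully meshed in the red guide, and I handed the job in after about 24 s of the 72 s allowed. No verdict was reported.

- **How I chose:** I measured the guided screw's pitch in the wrist image at about 12 mm. Each leaf's tooth spacing came from scene-camera pictures while I held it: about 10 mm for the far leaf, 14 mm for the middle one and 12 mm for the near one. I never tried the two wrong leaves in the guide. I looked at each one and put it back in its own slot.
- **Fit by feel:** The 12 mm leaf went down with only its own weight showing on the wrist until it bottomed at the fully meshed height. Pressing a little further gave about 7 N. Moved along the screw, it stopped against the thread both ways.
- **Last checks:** The leaf leans about 0.11–0.15 rad against the cheeks, where the limit is 0.25. I regripped and released it once to reduce this, and it came back to about the same lean. In the last scene picture the other two leaves stand in the rack and the tamper stands where it was.
- **Not confirmed:** I didn't measure the height or tilt of the two rack leaves. My before-and-after picture comparison changed little around the jug but more around the tamper and portafilter. I put that down to the arm and its shadow having moved, and the arm was never near the portafilter after leaving its start pose.

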